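# Open the fuel canister whose cap thread may run either way

## Robot

A 7-joint arm with a two-finger parallel gripper is mounted at the origin on the work surface. World frame = base frame: x ahead of the robot, y to its left, z up, the work surface at z = 0. Lengths are in m, angles in rad, forces in N, time in s.
With the tool pointing down it reaches from about 0.425 to 1.025 m from the base axis. Payload 9.4 kg.
Tool frame: the origin (TCP) lies at the very end of the fingers, on their centre line; the grasp point (between the pads) lies 19 mm behind it; z points along the fingers, y is the line along which they close (so a half turn about z gives the same grasp; the last joint's range is limited). The gripper opens to 93 mm and grips with 3 to 60 N. Pads are 15 mm wide; open, the fingers measure 128 mm over their backs; the gripper's body (75 mm by 188 mm) begins 65 mm behind the grasp point.
Start: joints at [1.079, 0.599, -0.003, 1.599, 0.002, 0.943, -0.08], TCP at [0.292, -0.664, 0.219] pointing down, gripper open.
Joint ranges: [-2.57, 2.57], [-0.35, 1.97], [-1.29, 1.29], [0.11, 2.56], [-1.05, 4.19], [0.11, 1.86], [-2.63, 2.63]. Speed limits (rad/s): [2.22, 2.22, 3.01, 3.01, 3.14, 3.14, 3.14].

## Interface

Orientations are given as a unit quaternion [x, y, z, w].
In Python, from cell import sensors, grab_frame, camera_model, ctrl, finder gives the robot as it stands. The module is installed in compiled form; this text tells all that it offers.
- The arm moves only by the tool carry_out, never from a script. Its argument "commands" is a list of rows, each a list of 3 entries, a list of its own where there are three numbers: the finger opening in mm, from 0 to 93, then the shift along the tool's x, y, z in units of 25 mm (1.0 is 25 mm), then the turn, a rotation vector about the tool's x, y, z in units of 6 degrees (1.0 is 6 degrees). A call has 1 to 10 rows; each row shifts and turns the commanded pose from where the row before left it, along the tool's axes as they then stand; what a row does not reach is not made up. A row lasts 1/12 s, in which the tool goes at most 41.7 mm and 7.16 degrees, less where a joint would pass 70% of its speed; a pose out of reach is approached as far as the arm can. A call is refused whole if a number of a shift passes 1 or a number of a turn 1, either way. A call with a gripper value outside its range is refused whole. The fingers move at their own pace and stop on an object; "newtons" is the grip in N (left out, the last holds). Time passes only in rows, so rows that do not move let the fingers close. It gives the time, the measured TCP pose, the force, the opening and the grip force at its end, in the units of the state.
- sensors.observe(): the state, without advancing time (a new reading comes with each control period).
- grab_frame(name): name is "scene" or "top"; returns the picture (384x512x3 uint8, red, green, blue); there is no depth.
- camera_model(name): a dict with "fov_y" (degrees; the focal length in pixels is half the picture's height over the tangent of half this angle, whatever the lens; pixels are square), "cx", "cy" (the principal point, pixels), "distortion" ([k1, k2, p1, p2, k3] as OpenCV has them; the pictures are not rectified), "view" (4x4, takes a point from world to camera coordinates). Camera axes: x right, y up, looking along -z (the intrinsics and any distortion apply to the point x, -y, -z); pixel columns grow to the right and rows downward; lengths in m; the calibration is good to about 2 mm. A picture is of the moment at which its call begins. camera_model takes no time and is no camera call.
- ctrl.finish_job(): hands the job in; it is judged then, once.
Trained networks look in the newest picture that a camera, given by its name, has taken for a name from the list of things; names that differ only in an ending like _2 or _b are one class to them, and where a whole thing is asked for, a point or a joint stands for the part that bears it (a point fixed in the world has none). Each returns a list of dicts, best first, with "confidence" (0 to 1); they miss things now and then, are a little off and sometimes report something else, mostly with a low value. They report only what shows in the picture. A call takes as long as a camera call. They do not tell look-alikes from the thing itself.
- finder.find_in(camera, target): "xyz" ([x, y, z] in m, in world coordinates, good to about 4 mm: the middle of the surface that is visible of it).
- finder.cut_out(camera, target): "pixels" (384x512 bool, what is visible of it).
The state is a dict: "t": time; "joint_pos": joint angles; "qd": joint speeds; "joint_efforts": joint torques, N m; "tcp_pos": TCP position; "ee_rot": TCP orientation; "contact_force": force on the tool from outside, world axes, zero at the start; "moment": the same for the moment, N m; "grip_width": opening from 0.0 (shut) to 1.0 (fully open); "grasp_force": force on a finger pad.
Only numpy, scipy, OpenCV 4.12 (cv2) and the standard library are available. Lean on these libraries where they do the work, as an engineer would, in place of code of your own. Each camera call takes 0.05 s, during which the arm holds its last target. There are 200 camera calls.

## Task

Lift the aluminium dust cover off the covered fuel canister and set it down upright on the cork mat, without dropping it. Then unscrew that canister's winged cap (nobody marked which way its thread runs, so feel which way it stops and which way it turns), lift it off and finish still holding it in the gripper, well clear above the canister. Leave alone the spare canister's cap, the glass tumbler and the measuring scoop.

Things in the scene. Friction and masses are not known exactly. Their poses are not given: they have to be found in the camera images.
- cover: Aluminium dust cover, an upside-down cup: outside diameter 86 mm at the rim, inside 80 mm, 66 mm tall, with an upright wooden knob (24 mm diameter, 26 mm tall) on the middle of its top, so 92 mm tall in all. 140 g more or less. It starts loosely standing over the cap on the canister's shoulder. Origin: centre of its lower rim; z up through the knob.
- mat: Square cork mat, fixed flat on the bench between the two canisters, 130 x 130 mm, 4 mm thick. Origin: centre of its underside, on the bench; z up.
- canister: The covered fuel canister: upright round steel can, 100 mm diameter, flat shoulder 100 mm above the bench, held fast in a square wooden cradle (120 x 120 mm, 24 mm tall). A steel neck 38 mm in diameter rises from the shoulder to 128 mm. It cannot move. Origin: centre of its underside, at bench height; z up.
- cap: Loose aluminium cap screwed on the covered canister: round skirt 61 mm diameter, flat top 29 mm above its lower edge, and on it an upright wing (grip bar) 48 mm long, 14 mm thick, 22 mm tall. About 110 g. Origin: centre of the skirt's lower edge, 104 mm above the bench while it is on; the wing runs along its x axis; z up.
- neck_top (a point): Middle of the top of the covered canister's neck, fixed, 128 mm above the bench, on the cap's turning axis; z up. Its quick thread has a hidden hand, changing from start to start. Turned the tightening way the cap meets a hard stop after 0.02 to 0.25 rad. Turned the loosening way it runs freely, lets go after about 0.8 to 1.0 rad and meets a hard stop at 1.1 to 1.35 rad.
- cap_wing (a point): Middle of the wing on top of the covered canister's cap, 40 mm above the cap's origin; x along the wing, z up. The cap does not rise as it turns and cannot be pulled off before it lets go; from there to the loosening stop it lifts straight off, and 30 mm up it is clear of the neck.
- spare_canister: The spare canister, uncovered, same shape and cradle, fixed, on the other side of the mat. Origin as for canister. To be left alone.
- spare_cap: The spare canister's cap, same shape as the cap, to be left alone. Origin as for cap.
- tumbler: Glass tumbler, 70 mm diameter, 110 mm tall, bystander. Origin: centre of its underside.
- scoop: White plastic measuring scoop lying on the bench, 137 mm long, 35 mm tall, bystander. Origin: on the bench near its middle, x towards its cup.
Not all that is in view belongs to the job. Leave any green or turquoise look-alike of the canister alone. What is shaped like the cover but pink or purple is not meant.

How it is judged:
On the way, in this order (a step that is already met when the one before it is completed fails the run):
1. the dust cover stands upright on the cork mat, let go (horizontal distance between cover and mat below 0.05 m and height (world z) of cover below 0.01 m and angle between cover's own z axis and vertical below 0.1 rad and contact force between the fingers and cover below 0.1 N and linear speed of cover below 0.03 m/s), for 0.2 s.
2. the cap, still down on its neck, is turned loose (angle between the x axis of cap and the x axis of canister, either way round above 0.75 rad and z of cap in the frame of canister below 0.125 m), for 0.05 s.
At the end, for the whole second after the job is handed in: The gripper's fingers hold the cap (over 1 N) at rest, its lower edge at least 40 mm higher than when it was screwed on; the dust cover stands upright on the cork mat, its centre within 50 mm of the mat's centre, let go and at rest (all of step 1 and z of cap in the frame of canister above 0.144 m and contact force between the fingers and cap above 1 N and linear speed of cap below 0.05 m/s); the arm keeps its last pose, push and grip.
It fails at once if the dust cover falls or is thrown (linear speed of cover above 0.6 m/s and contact force between the fingers and cover below 0.05 N).
It fails at once if the spare canister's cap is turned or moved (distance of spare_cap from where it was at the start of the episode above 0.02 m or angle between the x axis of spare_cap and the x axis of spare_canister, either way round above 0.4 rad).
It fails at once if the tumbler or the scoop is pushed away or knocked over (distance of any of tumbler, scoop from where it was at the start of the episode above 0.04 m or angle between tumbler's own z axis and vertical above 0.6 rad).
It also fails if it takes over 72 s, if anything falls off the work surface, if the arm or the gripper's body presses on something with over 40 N, if the wrist force passes 120 N, or if a joint passes its speed limit or range.

## Working session

There is one attempt and no reset: what is moved stays moved. The work goes in short steps, Python scripts to look and compute and a tool call to move; the robot and the scene stay as the last step left them, time stands still between calls to the robot, and variables do not carry over. Pictures are saved under pics/ and viewed, at most 10 in all, crops included, and the job is handed in when it is done.

Besides the shell and the picture viewer there is one more tool, called after "Call:" by a JSON object that holds its "fn" and its "kwargs". carry_out: Moves the arm, as the interface text tells. Its arguments: {"type":"object","properties":{"commands":{"type":"array","items":{"type":"array"}},"newtons":{"type":"number"}},"required":["commands"]}

```bash
mkdir -p pics; python3 - <<'E'
from cell import sensors, grab_frame, camera_model, ctrl, finder
import cv2,numpy as np
s=sensors.observe();print({k:np.round(v,3) for k,v in s.items()})
for c in("scene","top"):
    im=grab_frame(c);cv2.imwrite(f"pics/{c}0.png",im[...,::-1])
    m=camera_model(c);print(c,m["fov_y"],m["cx"],m["cy"],m["distortion"],np.round(m["view"],3).tolist())
    for t in("cover","mat","canister","spare_cap","tumbler","scoop"):
        print(t,[(np.round(d["xyz"],3).tolist(),round(d["confidence"],2)) for d in finder.find_in(c,t)])
E
```

```text
{'t': np.float64(0.0), 'joint_pos': array([ 1.079,  0.6  , -0.003,  1.6  ,  0.002,  0.943, -0.08 ]), 'qd': array([ 0.001, -0.   , -0.001,  0.001, -0.   , -0.002, -0.001]), 'joint_efforts': array([ 1.0000e-03, -7.6506e+01,  1.4970e+00, -2.5235e+01, -5.2000e-02,
        1.7000e-02,  0.0000e+00]), 'tcp_pos': array([ 0.292, -0.663,  0.218]), 'ee_rot': array([ 0.979,  0.206, -0.   , -0.001]), 'contact_force': array([-0.071, -0.438,  0.07 ]), 'moment': array([-0.036, -0.05 ,  0.04 ]), 'grasp_force': np.float64(0.0), 'grip_width': np.float64(0.997)}
scene 49.89487534011675 256.434772796417 193.49971944704353 [-0.13759829  0.          0.          0.          0.        ] [[0.195, 0.981, 0.007, -0.211], [-0.529, 0.1, 0.842, 0.195], [0.826, -0.168, 0.539, -1.59], [0.0, 0.0, 0.0, 1.0]]
cover [([0.43, 0.018, 0.052], 0.95), ([0.65, 0.156, 0.156], 0.9), ([0.796, 0.202, 0.067], 0.61)]
mat [([0.566, -0.024, 0.004], 0.76)]
canister [([0.661, 0.153, 0.034], 0.79), ([0.568, 0.361, 0.059], 0.74)]
spare_cap [([0.496, -0.213, 0.132], 0.88)]
tumbler [([0.778, -0.081, 0.079], 0.77)]
scoop [([0.781, 0.079, 0.025], 0.91)]
top 42.578614367464155 255.67138843871177 198.3211218664486 [-0.19282157  0.          0.          0.          0.        ] [[0.007, -1.0, 0.016, 0.062], [0.987, 0.01, 0.158, -0.587], [-0.158, 0.014, 0.987, -1.282], [0.0, 0.0, 0.0, 1.0]]
cover [([0.765, 0.207, 0.066], 0.89), ([0.4, 0.023, 0.069], 0.82)]
mat [([0.565, -0.029, 0.006], 0.87)]
canister [([0.521, 0.361, 0.107], 0.96), ([0.394, 0.185, 0.1], 0.91), ([0.589, 0.155, 0.024], 0.82)]
spare_cap [([0.476, -0.211, 0.131], 0.7)]
tumbler [([0.768, -0.085, 0.065], 0.63)]
scoop [([0.793, 0.081, 0.034], 0.67)]
```

View pics/scene0.png

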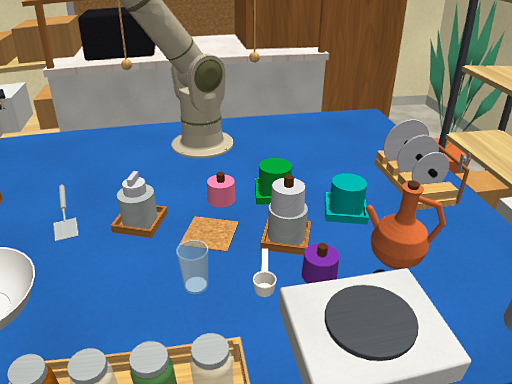

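View pics/top0.png

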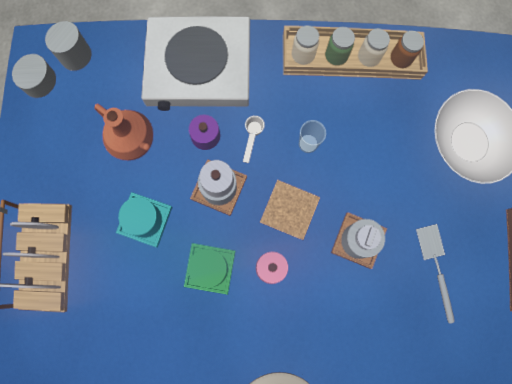

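The pictures show the covered canister at scene (288,215) / top (217,182), with its knob at scene (289,182) / top (215,175). The mat is at scene (210,234) / top (290,210), and the spare canister is at scene (137,205) / top (362,240). The pink, purple, green and turquoise things are decoys. Next I triangulate the knob and the mat.

```bash
cat > h.py <<'E'
from cell import sensors, grab_frame, camera_model, ctrl, finder
import cv2,numpy as np
def ray(c,uv):
    m=camera_model(c);f=192/np.tan(np.radians(m["fov_y"]/2));K=np.array([[f,0,m["cx"]],[0,f,m["cy"]],[0,0,1]])
    x,y=cv2.undistortPoints(np.array([[uv]],float),K,np.array(m["distortion"]))[0,0]
    V=np.array(m["view"]);R=V[:3,:3];o=-R.T@V[:3,3];return o,R.T@np.array([x,-y,-1])
def atz(c,uv,z):
    o,d=ray(c,uv);return o+d*(z-o[2])/d[2]
def proj(c,p):
    m=camera_model(c);f=192/np.tan(np.radians(m["fov_y"]/2));V=np.array(m["view"]);q=V[:3,:3]@np.array(p)+V[:3,3]
    K=np.array([[f,0,m["cx"]],[0,f,m["cy"]],[0,0,1]])
    return cv2.projectPoints(np.array([[q[0],-q[1],-q[2]]]),np.zeros(3),np.zeros(3),K,np.array(m["distortion"]))[0].ravel()
def tri(cs,uvs):
    A=np.zeros((3,3));b=np.zeros(3)
    for c,u in zip(cs,uvs):
        o,d=ray(c,u);d/=np.linalg.norm(d);P=np.eye(3)-d[None].T@d[None];A+=P;b+=P@o
    return np.linalg.solve(A,b)
E
python3 - <<'E'
from h import *
I={c:cv2.imread(f"pics/{c}0.png") for c in("scene","top")}
U={}
for c,(u,v) in dict(scene=(289,182),top=(215,175)).items():
    w=I[c][v-9:v+10,u-9:u+10].astype(int);m=(w.max(2)<110)
    n,l,st,ce=cv2.connectedComponentsWithStats(m.astype(np.uint8));i=1+st[1:,4].argmax()
    U[c]=ce[i]+[u-9,v-9];print(c,U[c],st[i])
    for z in(.18,.19):print(z,atz(c,U[c],z).round(4))
print("knob",tri(U,U.values()).round(4))
for c in I:
  for d in finder.cut_out(c,"mat")[:1]:
    cn=max(cv2.findContours(d["pixels"].astype(np.uint8),0,1)[0],key=cv2.contourArea)[:,0]
    P=np.array([atz(c,p.astype(float),.004)[:2] for p in cn],np.float32);print("mat",c,cv2.minAreaRect(P))
  for n in ("cover","canister"):
    for d in finder.cut_out(c,n):
      m=d["pixels"];ys,xs=np.nonzero(m);print(n,c,round(d["confidence"],2),xs.min(),xs.max(),ys.min(),ys.max())
# cover top disk in top view
print([proj("top",(0.63,0.155,z)).round(1).tolist() for z in(.1,.166,.192)])
E
python3 -c "
import cv2;a=cv2.imread('pics/top0.png')[140:220,175:265];b=cv2.imread('pics/scene0.png')[170:255,250:325]
cv2.imwrite('pics/crop1.png',cv2.hconcat([cv2.resize(a,(400,400)),cv2.resize(b,(400,400))]))"
```

```text
scene [287.39416058 179.52554745] [  0   0  14  15 137]
0.18 [0.6211 0.1672 0.18  ]
0.19 [0.6374 0.1624 0.19  ]
top [215.38461538 174.66153846] [ 6  4  8 10 65]
0.18 [0.6225 0.1681 0.18  ]
0.19 [0.6204 0.1674 0.19  ]
knob [0.6222 0.1675 0.1807]
mat scene ((0.5669053196907043, -0.028160713613033295), (0.13621963560581207, 0.13640190660953522), 66.50613403320312)
cover scene 0.84 271 305 175 217
cover scene 0.71 302 338 243 282
cover scene 0.68 207 235 172 206
canister scene 0.74 260 310 206 254
canister scene 0.74 255 291 158 203
canister scene 0.59 325 368 173 224
mat top ((0.5632259249687195, -0.028220705687999725), (0.1297854334115982, 0.13129498064517975), 67.72541046142578)
cover top 0.98 199 233 160 197
cover top 0.89 256 287 252 282
cover top 0.87 189 218 114 149
canister top 0.82 117 172 193 246
canister top 0.65 185 234 244 293
canister top 0.61 191 245 171 214
[[222.5, 178.2], [221.1, 172.9], [220.5, 170.6]]
```

View pics/crop1.png

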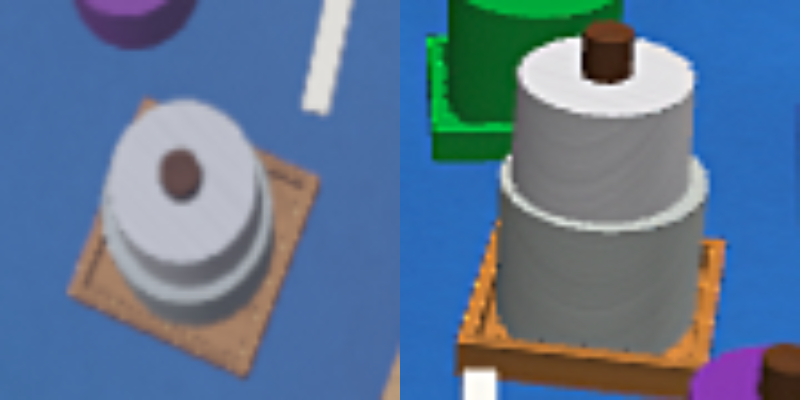

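The crop shows the covered canister with the brown knob centred at top (215.5,174.8) and scene (288.8,180.8). The cradle corners are clear. I refine from these.

```bash
python3 - <<'E'
from h import *
print(tri(("top","scene"),[(215.5,174.8),(288.8,180.8)]).round(4), atz("top",(215.5,174.8),.179).round(4),atz("scene",(288.8,180.8),.179).round(4))
P=[atz("top",(175+x*.225,140+y*.2),.024) for x,y in((148,98),(318,178),(247,377),(70,293))]
print(np.round(P,3),np.mean(P,0).round(4))
for c in("top","scene"):print([proj(c,(.621,.166,z)).round(1).tolist() for z in(.166,.192)])
# cover silhouette fit: project the cover model and compare bounding box
t=np.linspace(0,2*np.pi,60)
from scipy.optimize import least_squares
bb={"scene":(271,306,175,218),"top":(199,234,160,198)}
def f(p):
  r=[]
  for c in bb:
    q=np.array([proj(c,(p[0]+R*np.cos(a),p[1]+R*np.sin(a),z)) for R,z in((.043,.1),(.041,.166),(.012,.192)) for a in t])
    r+=[q[:,0].min()-bb[c][0],q[:,0].max()-bb[c][1],q[:,1].min()-bb[c][2],q[:,1].max()-bb[c][3]]
  return r
s=least_squares(f,[.621,.166]);print(s.x.round(4),np.round(s.fun,1))
s=sensors.observe()["tcp_pos"];print(s)
E
```

```text
[0.623  0.1692 0.1772] [0.6223 0.1679 0.179 ] [0.626  0.1695 0.179 ]
[[0.698 0.2   0.024]
 [0.653 0.093 0.024]
 [0.542 0.135 0.024]
 [0.587 0.245 0.024]] [0.6201 0.1682 0.024 ]
[[216.6, 176.4], [215.9, 174.2]]
[[286.6, 184.4], [287.1, 175.3]]Traceback (most recent call last):
  File "<stdin>", line 16, in <module>
    return func(*args, **kwargs)
    result = trf(vector_fun.fun, vector_fun.jac, x0, f0, J0, lb, ub, ftol, xtol,
                 gtol, max_nfev, x_scale, loss_function, tr_solver,
                 tr_options.copy(), verbose, callback=callback_wrapped)
    return trf_no_bounds(
        fun, jac, x0, f0, J0, ftol, xtol, gtol, max_nfev, x_scale,
        loss_function, tr_solver, tr_options, verbose, callback=callback)
    J = jac(x)
    self._update_jac()
    ~~~~~~~~~~~~~~~~^^
    self.J = self.jac_wrapped(xp_copy(self.x), f0=self.f)
             ~~~~~~~~~~~~~~~~^^^^^^^^^^^^^^^^^^^^^^^^^^^^
    J, dct = approx_derivative(
             ~~~~~~~~~~~~~~~~~^
        self.fun,
        ^^^^^^^^^
    ...<2 lines>...
        **self.finite_diff_options,
        ^^^^^^^^^^^^^^^^^^^^^^
[... 217 characters left out ...]
^^^^^^^^^^^^^^^^^^
                             mf)
                             ^^^
    df = [f_eval - f0 for f_eval in f_evals]
                                    ^^^^^^^
    f = np.atleast_1d(self.fun(x, *self.args, **self.kwargs))
                      ~~~~~~~~^^^^^^^^^^^^^^^^^^^^^^^^^^^^^^
    return np.atleast_1d(self.fun(x))
                         ~~~~~~~~^^^
    return self.f(x, *self.args, **self.kwargs)
           ~~~~~~^^^^^^^^^^^^^^^^^^^^^^^^^^^^^^
  File "<stdin>", line 13, in f
  File "h.py", line 10, in proj
    m=camera_model(c);f=192/np.tan(np.radians(m["fov_y"]/2));V=np.array(m["view"]);q=V[:3,:3]@np.array(p)+V[:3,3]
ValueError: time passes only in moves, steps and waits
```

Call:
{"fn": "carry_out", "kwargs": {"commands": [[93,[0,0,-1],[0,0,0]],[93,[0,0,-1],[0,0,0]],[93,[1,-1,0],[0,0,0]],[93,[1,-1,0],[0,0,0]],[93,[1,-1,0],[0,0,0]],[93,[1,-1,0],[0,0,0]],[93,[1,-1,0],[0,0,0]],[93,[1,-1,0],[0,0,0]],[93,[1,-1,0],[0,0,0]],[93,[1,-1,0],[0,0,0]]], "newtons": 20}}

```text
t: 1.83
tcp_pos: [0.3949, -0.3983, 0.2689]
ee_rot: [0.979, 0.206, 0.0, 0.0]
contact_force: [0.6, 0.2, -0.0]
grip_width: 0.999
grasp_force: 0.0
```

Call:
{"fn": "carry_out", "kwargs": {"commands": [[93,[1,-1,0],[0,0,0]],[93,[1,-1,0],[0,0,0]],[93,[1,-1,0],[0,0,0]],[93,[1,-1,0],[0,0,0]],[93,[1,-1,0],[0,0,0]],[93,[1,-1,0],[0,0,0]],[93,[1,-1,0],[0,0,0]],[93,[1,-1,0],[0,0,0]],[93,[1,-1,0],[0,0,0]],[93,[1,-1,0],[0,0,0]]]}}

```text
t: 2.67
tcp_pos: [0.5231, -0.0687, 0.2689]
ee_rot: [0.979, 0.206, 0.0, 0.0]
contact_force: [0.6, -0.0, 0.5]
grip_width: 1.002
grasp_force: 0.0
```

Call:
{"fn": "carry_out", "kwargs": {"commands": [[93,[1,-1,0],[0,0,0]],[93,[1,-1,0],[0,0,0]],[93,[1,-1,0],[0,0,0]],[93,[1,-1,0],[0,0,0]],[93,[1,-1,0],[0,0,0]],[93,[0,0,0],[0,0,0]],[93,[0,0,0],[0,0,0]]]}}

```text
t: 3.25
tcp_pos: [0.5869, 0.0968, 0.2683]
ee_rot: [0.978, 0.208, -0.0, -0.0]
contact_force: [-0.2, -0.7, -0.4]
grip_width: 0.996
grasp_force: 0.0
```

Call:
{"fn": "carry_out", "kwargs": {"commands": [[93,[0.82,-0.68,0],[0,0,0]],[93,[0.82,-0.68,0],[0,0,0]],[93,[0.82,-0.68,0],[0,0,0]],[93,[0,0,0.9],[0,0,0]],[93,[0,0,0.9],[0,0,0]],[93,[0,0,0.9],[0,0,0]],[93,[0,0,0.5],[0,0,0]],[93,[0,0,0.5],[0,0,0]],[93,[0,0,0.2],[0,0,0]],[93,[0,0,0],[0,0,0]]]}}

```text
t: 4.08
tcp_pos: [0.6221, 0.1651, 0.1703]
ee_rot: [0.979, 0.206, -0.001, 0.0]
contact_force: [-0.7, -0.2, 0.4]
grip_width: 1.002
grasp_force: 0.0
```

```bash
python3 - <<'E'
from h import *
print({k:np.round(v,4) for k,v in sensors.observe().items() if k in("tcp_pos","contact_force","ee_rot")})
a=grab_frame("top")[140:220,175:265,::-1];b=grab_frame("scene")[140:230,250:340,::-1]
cv2.imwrite('pics/crop2.png',cv2.hconcat([cv2.resize(a,(400,400)),cv2.resize(b,(400,400))]))
E
```

```text
{'tcp_pos': array([0.6221, 0.1651, 0.1703]), 'ee_rot': array([ 9.786e-01,  2.056e-01, -7.000e-04,  2.000e-04]), 'contact_force': array([-0.7446, -0.1886,  0.4359])}
```

View pics/crop2.png

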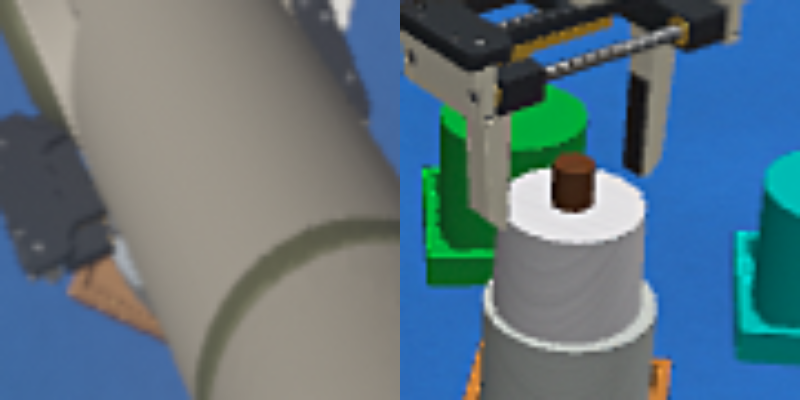

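The crop shows the knob midway between the open fingers, at scene about (289,181), with the tips just above the cover top. I close on it.

Call:
{"fn": "carry_out", "kwargs": {"commands": [[10,[0,0,0],[0,0,0]],[10,[0,0,0],[0,0,0]],[10,[0,0,0],[0,0,0]],[10,[0,0,0],[0,0,0]],[10,[0,0,0],[0,0,0]],[10,[0,0,0],[0,0,0]],[10,[0,0,0],[0,0,0]],[10,[0,0,0],[0,0,0]],[10,[0,0,0],[0,0,0]],[10,[0,0,0],[0,0,0]]], "newtons": 25}}

```text
t: 5.02
tcp_pos: [0.6224, 0.1659, 0.1711]
ee_rot: [0.979, 0.206, -0.0, 0.0]
contact_force: [-0.2, -0.2, 0.6]
grip_width: 0.336
grasp_force: 0.0
```

Call:
{"fn": "carry_out", "kwargs": {"commands": [[10,[0,0,-0.3],[0,0,0]],[10,[0,0,-0.5],[0,0,0]],[10,[0,0,-0.6],[0,0,0]],[10,[0,0,-0.6],[0,0,0]],[10,[0,0,-0.6],[0,0,0]],[10,[0,0,-0.4],[0,0,0]],[10,[0,0,0],[0,0,0]]]}}

```text
t: 5.6
tcp_pos: [0.6235, 0.1663, 0.2491]
ee_rot: [0.979, 0.206, 0.002, -0.0]
contact_force: [0.8, 0.4, -1.2]
grip_width: 0.245
grasp_force: 24.9
```

The fingers were still closing when the lift began, so I check where the knob sits in the grip.

```bash
python3 - <<'E'
from h import *
print({k:np.round(v,4) for k,v in sensors.observe().items() if k in("tcp_pos","contact_force","grasp_force","moment")})
b=grab_frame("scene")[100:260,220:380,::-1]
cv2.imwrite('pics/crop3.png',cv2.resize(b,(600,600)))
print(proj("scene",(.6235,.1665,.249)),proj("scene",(.6235,.1665,.249-.0715)),proj("scene",(.6235,.1665,.155)))
E
```

```text
{'tcp_pos': array([0.6235, 0.1663, 0.2491]), 'contact_force': array([ 0.7745,  0.4204, -1.2398]), 'moment': array([-0.0163, -0.0263,  0.0471]), 'grasp_force': np.float64(24.9402)}
[288.69856573 154.84871191] [287.30595804 180.92815491] [286.88227959 188.74033742]
```

View pics/crop3.png

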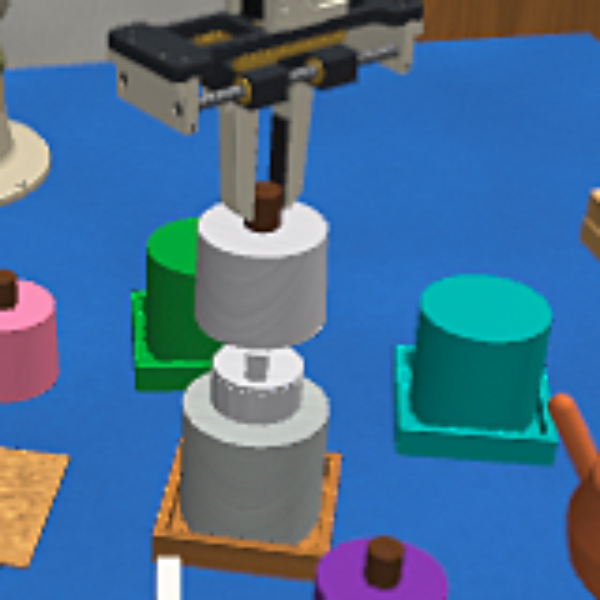

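The cover hangs upright, with the fingers on the lower part of the knob at crop (262,205), and the canister's wing is now uncovered below it. I carry it to the mat.

Call:
{"fn": "carry_out", "kwargs": {"commands": [[10,[0,0,-0.5],[0,0,0]],[10,[0,0,-0.5],[0,0,0]],[10,[-0.27,0.37,0],[0,0,0]],[10,[-0.7,0.8,0],[0,0,0]],[10,[-0.7,0.8,0],[0,0,0]],[10,[-0.7,0.8,0],[0,0,0]],[10,[-0.7,0.8,0],[0,0,0]],[10,[-0.7,0.8,0],[0,0,0]],[10,[-0.7,0.8,0],[0,0,0]],[10,[-0.5,0.6,0],[0,0,0]]]}}

```text
t: 6.48
tcp_pos: [0.5649, -0.0196, 0.2699]
ee_rot: [0.979, 0.205, -0.001, 0.0]
contact_force: [0.2, 0.2, -1.6]
grip_width: 0.25
grasp_force: 24.9
```

Call:
{"fn": "carry_out", "kwargs": {"commands": [[10,[-0.3,0.4,0],[0,0,0]],[10,[0,0,0.6],[0,0,0]],[10,[0,0,0.8],[0,0,0]],[10,[0,0,0.8],[0,0,0]],[10,[0,0,0.8],[0,0,0]],[10,[0,0,0.8],[0,0,0]],[10,[0,0,0.8],[0,0,0]],[10,[0,0,0.6],[0,0,0]],[10,[0,0,0.3],[0,0,0]],[10,[0,0,0],[0,0,0]]]}}

```text
t: 7.32
tcp_pos: [0.5628, -0.0283, 0.1316]
ee_rot: [0.979, 0.206, -0.002, -0.0]
contact_force: [-0.1, -0.6, -1.1]
grip_width: 0.251
grasp_force: 24.9
```

```bash
python3 - <<'E'
from h import *
s=sensors.observe();print({k:np.round(v,4) for k,v in s.items() if k in("tcp_pos","contact_force","grasp_force")})
b=grab_frame("scene");cv2.imwrite('pics/crop4.png',cv2.resize(b[150:270,150:310,::-1],(800,600)))
p=s["tcp_pos"]
# dist: front rim point for several heights
d=np.array([.98,-.19]);
for z in(.03,.04,.05,.06):print(z,proj("scene",(p[0]+.043*d[0],p[1]+.043*d[1],z)).round(1))
for d in finder.cut_out("scene","cover"):
    ys,xs=np.nonzero(d["pixels"]);print(round(d["confidence"],2),xs.min(),xs.max(),ys.min(),ys.max())
E
```

```text
{'tcp_pos': array([ 0.5628, -0.0283,  0.1316]), 'contact_force': array([-0.09  , -0.6072, -1.0994]), 'grasp_force': np.float64(24.9407)}
0.03 [207.1 233.5]
0.04 [206.8 230.4]
0.05 [206.6 227.4]
0.06 [206.4 224.2]
0.89 217 235 173 205
0.76 302 338 243 282
0.67 192 225 186 226
```

View pics/crop4.png

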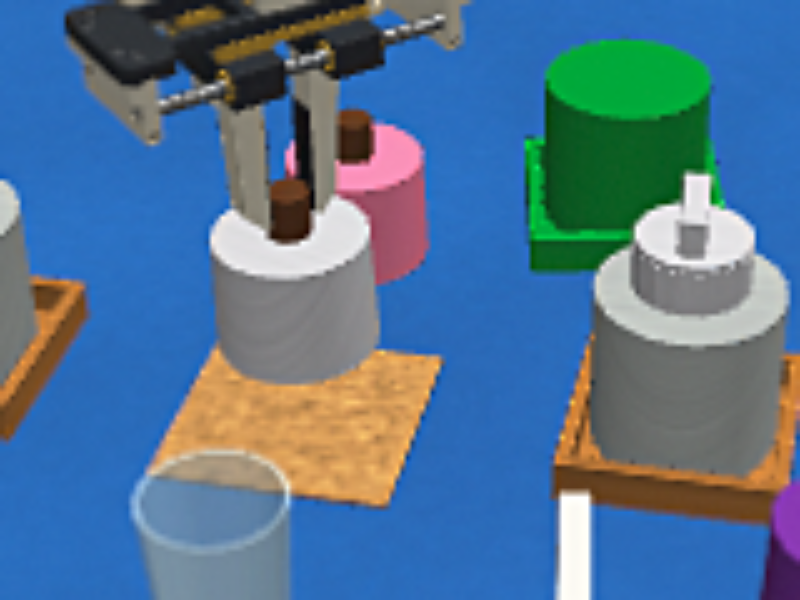

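The cover hangs upright over the mat with its front rim at about scene (208,226), which puts it near z = 0.054. I descend gently until it touches.

Call:
{"fn": "carry_out", "kwargs": {"commands": [[10,[0,0,0.5],[0,0,0]],[10,[0,0,0.5],[0,0,0]],[10,[0,0,0.4],[0,0,0]],[10,[0,0,0.2],[0,0,0]],[10,[0,0,0.1],[0,0,0]],[10,[0,0,0],[0,0,0]],[10,[0,0,0],[0,0,0]]]}}

```text
t: 8.0
tcp_pos: [0.5643, -0.0283, 0.0915]
ee_rot: [0.979, 0.206, 0.0, 0.0]
contact_force: [-0.6, -0.9, -1.9]
grip_width: 0.249
grasp_force: 24.9
```

Call:
{"fn": "carry_out", "kwargs": {"commands": [[10,[0,0,0.06],[0,0,0]],[10,[0,0,0.06],[0,0,0]],[10,[0,0,0],[0,0,0]],[10,[0,0,0],[0,0,0]]]}}

```text
t: 8.33
tcp_pos: [0.564, -0.0284, 0.0882]
ee_rot: [0.979, 0.206, 0.0, 0.0]
contact_force: [0.2, 0.6, -1.7]
grip_width: 0.25
grasp_force: 24.9
```

Call:
{"fn": "carry_out", "kwargs": {"commands": [[10,[0,0,0.08],[0,0,0]],[10,[0,0,0.08],[0,0,0]],[10,[0,0,0],[0,0,0]],[10,[0,0,0],[0,0,0]]]}}

```text
t: 8.67
tcp_pos: [0.5638, -0.0284, 0.0839]
ee_rot: [0.979, 0.206, -0.0, -0.0]
contact_force: [0.3, -0.1, -1.3]
grip_width: 0.25
grasp_force: 24.9
```

Call:
{"fn": "carry_out", "kwargs": {"commands": [[10,[0,0,0.06],[0,0,0]],[10,[0,0,0],[0,0,0]],[10,[0,0,0],[0,0,0]]]}}

```text
t: 8.92
tcp_pos: [0.5639, -0.0283, 0.0825]
ee_rot: [0.979, 0.206, -0.0, -0.0]
contact_force: [0.3, -0.0, -1.3]
grip_width: 0.255
grasp_force: 24.9
```

Call:
{"fn": "carry_out", "kwargs": {"commands": [[10,[0,0,0.06],[0,0,0]],[10,[0,0,0],[0,0,0]],[10,[0,0,0],[0,0,0]]]}}

```text
t: 9.17
tcp_pos: [0.5642, -0.0279, 0.0814]
ee_rot: [0.979, 0.206, 0.0, -0.0]
contact_force: [0.1, 1.8, 3.4]
grip_width: 0.247
grasp_force: 25.0
```

Contact shows as +3.4 N, so I let go.

Call:
{"fn": "carry_out", "kwargs": {"commands": [[50,[0,0,0],[0,0,0]],[50,[0,0,0],[0,0,0]],[50,[0,0,0],[0,0,0]],[50,[0,0,0],[0,0,0]],[50,[0,0,0],[0,0,0]],[50,[0,0,0],[0,0,0]],[50,[0,0,0],[0,0,0]],[50,[0,0,0],[0,0,0]]]}}

```text
t: 9.83
tcp_pos: [0.564, -0.0284, 0.0811]
ee_rot: [0.979, 0.206, -0.0, 0.0]
contact_force: [-1.0, 0.4, 0.3]
grip_width: 0.538
grasp_force: 0.0
```

Call:
{"fn": "carry_out", "kwargs": {"commands": [[50,[0,0,-0.4],[0,0,0]],[50,[0,0,-1],[0,0,0]],[50,[0,0,-1],[0,0,0]],[50,[0,0,-1],[0,0,0]],[50,[0,0,-1],[0,0,0]],[50,[0,0,-1],[0,0,0]],[50,[0,0,-1],[0,0,0]],[50,[0,0,0],[0,0,0]]]}}

```text
t: 10.5
tcp_pos: [0.566, -0.0283, 0.2466]
ee_rot: [0.979, 0.206, 0.004, 0.001]
contact_force: [0.1, 0.2, -0.5]
grip_width: 0.536
grasp_force: 0.0
```

```bash
python3 - <<'E'
from h import *
s=sensors.observe();print({k:np.round(v,4) for k,v in s.items() if k in("tcp_pos","joint_pos")})
b=grab_frame("scene");t=grab_frame("top");cv2.imwrite('pics/t5.png',t[...,::-1]);cv2.imwrite('pics/s5.png',b[...,::-1])
cv2.imwrite('pics/crop5.png',cv2.hconcat([cv2.resize(b[160:260,170:320,::-1],(480,400),interpolation=2),cv2.resize(t[150:220,180:250,::-1],(320,400),interpolation=2)]))
for n in("cap_wing","cap"):
  for c in("scene","top"):print(n,c,[(np.round(d["xyz"],3).tolist(),round(d["confidence"],2)) for d in finder.find_in(c,n)])
E
```

```text
{'joint_pos': array([ 0.0751,  0.3795, -0.1709,  1.9342,  0.0864,  0.8272, -1.2982]), 'tcp_pos': array([ 0.566 , -0.0283,  0.2466])}
cap_wing scene [([0.639, 0.162, 0.131], 0.63)]
cap_wing top [([0.619, 0.169, 0.13], 0.61)]
cap scene [([0.639, 0.163, 0.13], 0.76)]
cap top [([0.616, 0.168, 0.132], 0.95)]
```

View pics/crop5.png

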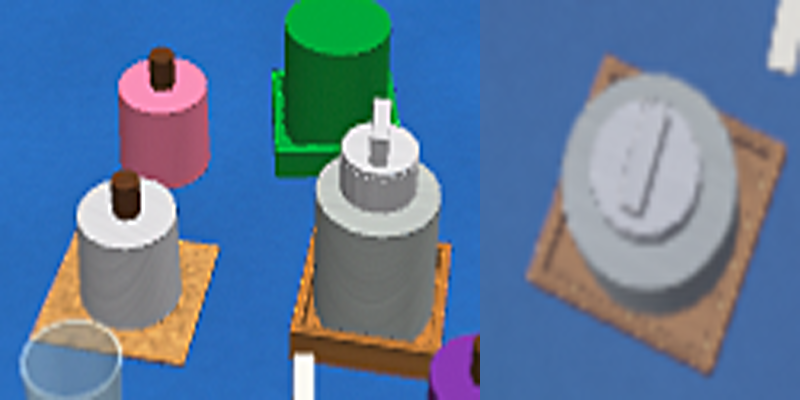

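The cover stands upright on the mat at crop (125,260), let go. The wing runs from crop (655,115) to (632,213) in the top view. I compute its direction and centre.

```bash
python3 - <<'E'
from h import *
def dr(a,b):
    v=b-a;return (np.degrees(np.arctan2(v[1],v[0]))).round(1),((a+b)/2).round(4)
T=lambda x,y:(180+(x-480)/4.571-.4,150+y/5.714-.4)
S=lambda x,y:(170+x/3.2-.3,160+y/4-.3)
print(dr(atz("top",T(640,215),.133),atz("top",T(667,117),.133)),dr(atz("scene",S(379,138),.155),atz("scene",S(382,100),.155)))
t=cv2.imread("pics/t5.png")[163:198,195:232];s=cv2.imread("pics/s5.png")[180:220,268:312]
for i,(im,w,h) in enumerate(((t,400,380),(s,400,380))):
    g=cv2.cvtColor(im,6);g=cv2.normalize(g,None,0,255,32);g=cv2.createCLAHE(3,(2,2)).apply(g)
    im=cv2.resize(g,(w,h),interpolation=2); t_=im if i==0 else cv2.hconcat([t_,im])
cv2.imwrite("pics/w.png",t_)
for c in("top","scene"):
  m=finder.cut_out(c,"cap")[0]["pixels"];ys,xs=np.nonzero(m);print(c,xs.min(),xs.max(),ys.min(),ys.max(),xs.mean(),ys.mean())
P=atz
for c in ("top","scene"):
  print(c,[proj(c,(.621+l*np.cos(a)+q*.007*np.sin(-a),.168+l*np.sin(a)+q*.007*np.cos(a),.155)).round(1).tolist() for a in(np.radians(-20),) for l in(-.024,.024) for q in(-1,1)])
E
```

```text
(np.float64(-17.6), array([0.6221, 0.1656, 0.133 ])) (np.float64(162.0), array([0.6271, 0.17  , 0.155 ]))
top 204 227 168 192 215.48975409836066 179.922131147541
scene 276 300 185 213 288.1025641025641 201.0970695970696
top [[215.2, 187.1], [210.0, 185.2], [222.2, 169.4], [216.9, 167.5]]
scene [[285.3, 183.0], [290.8, 183.4], [283.5, 193.0], [289.2, 193.6]]
```

View pics/w.png

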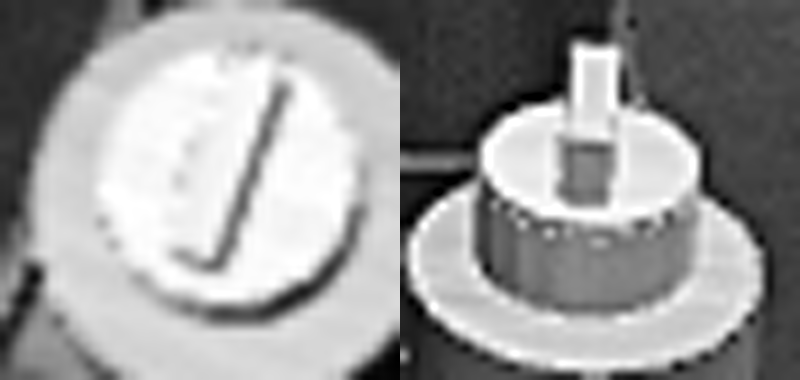

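The wing runs at about -18° world, centred near (0.622, 0.169). I turn the tool by 138° the long way, which leaves joint 7 room in both directions, then move over the cap.

Call:
{"fn": "carry_out", "kwargs": {"commands": [[50,[0,0,0],[0,0,-1]],[50,[0,0,0],[0,0,-1]],[50,[0,0,0],[0,0,-1]],[50,[0,0,0],[0,0,-1]],[50,[0,0,0],[0,0,-1]],[50,[0,0,0],[0,0,-1]],[50,[0,0,0],[0,0,-1]],[50,[0,0,0],[0,0,-1]],[50,[0,0,0],[0,0,-1]],[50,[0,0,0],[0,0,-1]]]}}

```text
t: 11.73
tcp_pos: [0.5638, -0.0283, 0.2404]
ee_rot: [0.743, 0.67, -0.0, -0.0]
contact_force: [-0.6, -0.4, -0.4]
grip_width: 0.538
grasp_force: 0.0
```

Call:
{"fn": "carry_out", "kwargs": {"commands": [[50,[0,0,0],[0,0,-1]],[50,[0,0,0],[0,0,-1]],[50,[0,0,0],[0,0,-1]],[50,[0,0,0],[0,0,-1]],[50,[0,0,0],[0,0,-1]],[50,[0,0,0],[0,0,-1]],[50,[0,0,0],[0,0,-1]],[50,[0,0,0],[0,0,-1]],[50,[0,0,0],[0,0,-1]],[50,[0,0,0],[0,0,-1]]]}}

```text
t: 12.57
tcp_pos: [0.5638, -0.0284, 0.2404]
ee_rot: [0.308, 0.951, -0.0, -0.001]
contact_force: [0.3, 0.8, -0.0]
grip_width: 0.54
grasp_force: 0.0
```

Call:
{"fn": "carry_out", "kwargs": {"commands": [[50,[0,0,0],[0,0,-1]],[50,[0,0,0],[0,0,-1]],[50,[0,0,0],[0,0,-1]],[50,[0,0,0],[0,0,0]],[50,[0,0,0],[0,0,0]]]}}

```text
t: 12.98
tcp_pos: [0.5638, -0.0285, 0.2405]
ee_rot: [0.16, 0.987, 0.0, -0.001]
contact_force: [0.0, -0.3, 0.8]
grip_width: 0.539
grasp_force: 0.0
```

Call:
{"fn": "carry_out", "kwargs": {"commands": [[50,[0.04,0.9,0],[0,0,0]],[50,[0.04,0.9,0],[0,0,0]],[50,[0.04,0.9,0],[0,0,0]],[50,[0.04,0.9,0],[0,0,0]],[50,[0.04,0.9,0],[0,0,0]],[50,[0.04,0.9,0],[0,0,0]],[50,[0.04,0.9,0],[0,0,0]],[50,[0.03,0.9,0],[0,0,0]],[50,[0,0.7,0],[0,0,0]],[50,[0,0,0],[0,0,0]]]}}

```text
t: 13.82
tcp_pos: [0.6185, 0.1662, 0.2411]
ee_rot: [0.158, 0.987, 0.001, -0.0]
contact_force: [-0.5, 0.8, 1.0]
grip_width: 0.539
grasp_force: 0.0
```

```bash
python3 - <<'E'
from h import *
s=sensors.observe();q=s["ee_rot"];print({k:np.round(v,4) for k,v in s.items() if k in("tcp_pos","joint_pos","ee_rot")})
y=2*np.arctan2(q[1],q[0]);print("yaw",np.degrees(y)%180)
d=np.array([.622,.169])-s["tcp_pos"][:2];print("units x,y",(d@[np.cos(y),np.sin(y)])/.025,(d@[np.sin(y),-np.cos(y)])/.025,(s["tcp_pos"][2]-.136)/.025)
E
```

```text
{'joint_pos': array([ 0.1462,  0.5757, -0.769 ,  1.7483,  0.4619,  1.0063,  0.458 ]), 'tcp_pos': array([0.6185, 0.1662, 0.2411]), 'ee_rot': array([ 1.581e-01,  9.874e-01,  1.400e-03, -1.000e-04])}
yaw 161.8094414858958
units x,y -0.09665550406243655 0.14842587467869495 4.205130144673268
```

Call:
{"fn": "carry_out", "kwargs": {"commands": [[50,[-0.1,0.15,0.6],[0,0,0]],[50,[0,0,0.8],[0,0,0]],[50,[0,0,0.8],[0,0,0]],[50,[0,0,0.8],[0,0,0]],[50,[0,0,0.6],[0,0,0]],[50,[0,0,0.4],[0,0,0]],[50,[0,0,0.2],[0,0,0]],[50,[0,0,0],[0,0,0]]]}}

```text
t: 14.48
tcp_pos: [0.6215, 0.1635, 0.1348]
ee_rot: [0.159, 0.987, -0.001, -0.001]
contact_force: [-0.5, -0.7, -0.1]
grip_width: 0.539
grasp_force: 0.0
```

```bash
python3 - <<'E'
from h import *
b=grab_frame("scene");cv2.imwrite('pics/crop6.png',cv2.resize(b[120:230,230:350,::-1],(600,550),interpolation=2))
E
```

```text
(no output)
```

View pics/crop6.png

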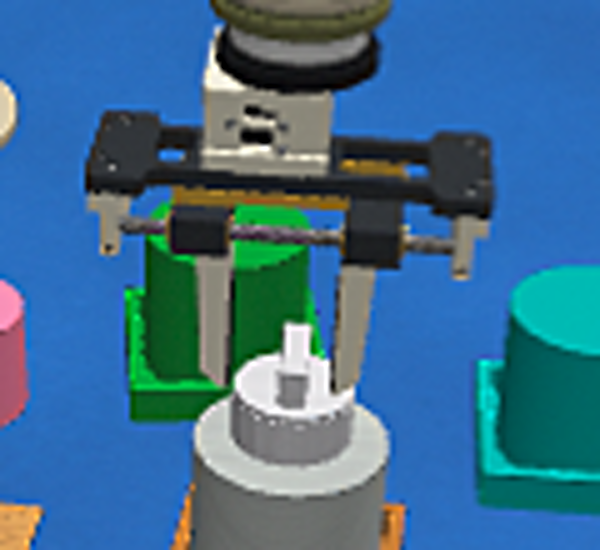

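The left tip is at crop (220,385), the right tip at (345,390) and the wing at about 295. The gripper sits about 5 mm too far to -y, so I shift it and close.

Call:
{"fn": "carry_out", "kwargs": {"commands": [[50,[0,0.22,0],[0,0,0]],[50,[0,0,0],[0,0,0]],[50,[0,0,0],[0,0,0]]]}}

```text
t: 14.78
tcp_pos: [0.6241, 0.1704, 0.137]
ee_rot: [0.158, 0.987, 0.0, 0.001]
contact_force: [-0.1, 0.1, -0.5]
grip_width: 0.538
grasp_force: 0.0
```

Call:
{"fn": "carry_out", "kwargs": {"commands": [[5,[0,0,0],[0,0,0]],[5,[0,0,0],[0,0,0]],[5,[0,0,0],[0,0,0]],[5,[0,0,0],[0,0,0]],[5,[0,0,0],[0,0,0]],[5,[0,0,0],[0,0,0]],[5,[0,0,0],[0,0,0]],[5,[0,0,0],[0,0,0]],[5,[0,0,0],[0,0,0]]], "newtons": 30}}

```text
t: 15.53
tcp_pos: [0.6237, 0.1697, 0.1361]
ee_rot: [0.158, 0.987, -0.0, -0.0]
contact_force: [-0.5, -1.4, -0.2]
grip_width: 0.147
grasp_force: 30.0
```

```bash
python3 - <<'E'
from h import *
s=sensors.observe();print({k:np.round(v,4) for k,v in s.items()})
E
```

```text
{'t': np.float64(15.5333), 'joint_pos': array([ 0.0842,  0.6887, -0.6895,  1.8294,  0.5771,  0.8346,  0.3578]), 'qd': array([ 0.0013,  0.0004,  0.0019, -0.0018, -0.0003,  0.0005,  0.0015]), 'joint_efforts': array([-1.90000e-02, -7.16949e+01, -1.08057e+01, -1.92333e+01,
       -4.71000e-02,  4.36000e-02,  2.40000e-03]), 'tcp_pos': array([0.6237, 0.1697, 0.1361]), 'ee_rot': array([ 0.1584,  0.9874, -0.    , -0.    ]), 'contact_force': array([-0.486 , -1.4231, -0.1595]), 'moment': array([ 0.0375, -0.156 ,  0.005 ]), 'grasp_force': np.float64(30.0001), 'grip_width': np.float64(0.1474)}
```

The wing is gripped, with an opening of 13.7 mm. I feel the thread with small turns.

Call:
{"fn": "carry_out", "kwargs": {"commands": [[5,[0,0,0],[0,0,0.5]],[5,[0,0,0],[0,0,0.5]],[5,[0,0,0],[0,0,0]],[5,[0,0,0],[0,0,0]]]}}

```text
t: 15.87
tcp_pos: [0.6236, 0.1697, 0.1361]
ee_rot: [0.209, 0.978, -0.0, 0.0]
contact_force: [0.1, 0.1, 0.2]
grip_width: 0.151
grasp_force: 30.0
```

```bash
cat >> h.py <<'E'
def st():
    s=sensors.observe();q=s["ee_rot"];print({k:np.round(s[k],3).tolist() for k in("t","tcp_pos","contact_force","moment","grasp_force","grip_width","joint_pos")},"yaw",round(np.degrees(2*np.arctan2(q[1],q[0])),2))
E
python3 -c "from h import *;st()"
```

```text
{'t': 15.867, 'tcp_pos': [0.624, 0.17, 0.136], 'contact_force': [0.065, 0.124, 0.158], 'moment': [0.002, -0.135, -0.012], 'grasp_force': 30.0, 'grip_width': 0.151, 'joint_pos': [0.068, 0.681, -0.662, 1.831, 0.556, 0.824, 0.274]} yaw 155.86
```

Six degrees clockwise turned freely, so I continue.

Call:
{"fn": "carry_out", "kwargs": {"commands": [[5,[0,0,0],[0,0,0.5]],[5,[0,0,0],[0,0,0.5]],[5,[0,0,0],[0,0,0]],[5,[0,0,0],[0,0,0]]]}}

```text
t: 16.2
tcp_pos: [0.6236, 0.1697, 0.1361]
ee_rot: [0.259, 0.966, -0.0, 0.0]
contact_force: [-0.2, -0.6, 0.1]
grip_width: 0.152
grasp_force: 30.0
```

```bash
python3 -c "from h import *;st()"
```

```text
{'t': 16.2, 'tcp_pos': [0.624, 0.17, 0.136], 'contact_force': [-0.193, -0.583, 0.149], 'moment': [0.107, -0.073, -0.026], 'grasp_force': 30.001, 'grip_width': 0.152, 'joint_pos': [0.052, 0.674, -0.635, 1.832, 0.534, 0.814, 0.19]} yaw 149.93
```

Call:
{"fn": "carry_out", "kwargs": {"commands": [[5,[0,0,0],[0,0,0.5]],[5,[0,0,0],[0,0,0.4]],[5,[0,0,0],[0,0,0]],[5,[0,0,0],[0,0,0]]]}}

```text
t: 16.53
tcp_pos: [0.6237, 0.1697, 0.1361]
ee_rot: [0.305, 0.953, -0.0, 0.0]
contact_force: [0.1, 0.1, -0.2]
grip_width: 0.147
grasp_force: 30.0
```

```bash
python3 -c "from h import *;st()"
```

```text
{'t': 16.533, 'tcp_pos': [0.624, 0.17, 0.136], 'contact_force': [0.113, 0.072, -0.169], 'moment': [-0.021, -0.065, 0.001], 'grasp_force': 30.0, 'grip_width': 0.147, 'joint_pos': [0.037, 0.668, -0.61, 1.832, 0.515, 0.804, 0.114]} yaw 144.54
```

It turned 17° (0.30 rad) freely, past the tightening-stop range, so clockwise from above loosens. I go on to about 60°.

Call:
{"fn": "carry_out", "kwargs": {"commands": [[5,[0,0,0],[0,0,0.8]],[5,[0,0,0],[0,0,0.8]],[5,[0,0,0],[0,0,0.8]],[5,[0,0,0],[0,0,0.8]],[5,[0,0,0],[0,0,0.8]],[5,[0,0,0],[0,0,0.8]],[5,[0,0,0],[0,0,0.8]],[5,[0,0,0],[0,0,0.8]],[5,[0,0,0],[0,0,0.8]],[5,[0,0,0],[0,0,0]]]}}

```text
t: 17.37
tcp_pos: [0.6236, 0.1699, 0.1361]
ee_rot: [0.635, 0.772, -0.0, -0.0]
contact_force: [0.4, -0.2, 0.7]
grip_width: 0.147
grasp_force: 30.0
```

```bash
python3 -c "from h import *;st()"
```

```text
{'t': 17.367, 'tcp_pos': [0.624, 0.17, 0.136], 'contact_force': [0.445, -0.208, 0.683], 'moment': [-0.003, -0.136, 0.008], 'grasp_force': 30.001, 'grip_width': 0.147, 'joint_pos': [-0.091, 0.627, -0.402, 1.841, 0.347, 0.743, -0.489]} yaw 101.11
```

It has turned 60.7° (1.06 rad) with no stop yet. I try a gentle lift.

Call:
{"fn": "carry_out", "kwargs": {"commands": [[5,[0,0,0],[0,0,0]],[5,[0,0,-0.08],[0,0,0]],[5,[0,0,-0.08],[0,0,0]],[5,[0,0,0],[0,0,0]],[5,[0,0,0],[0,0,0]]]}}

```text
t: 17.78
tcp_pos: [0.6237, 0.1695, 0.1401]
ee_rot: [0.635, 0.773, 0.0, -0.0]
contact_force: [0.2, -0.8, -2.8]
grip_width: 0.147
grasp_force: 30.0
```

Call:
{"fn": "carry_out", "kwargs": {"commands": [[5,[0,0,-0.12],[0,0,0]],[5,[0,0,-0.12],[0,0,0]],[5,[0,0,0],[0,0,0]],[5,[0,0,0],[0,0,0]]]}}

```text
t: 18.12
tcp_pos: [0.6238, 0.1697, 0.1464]
ee_rot: [0.635, 0.773, 0.0, 0.0]
contact_force: [-0.0, -0.6, -1.5]
grip_width: 0.143
grasp_force: 30.0
```

It is free: the load is about the cap's weight. I lift it clear.

Call:
{"fn": "carry_out", "kwargs": {"commands": [[5,[0,0,-0.3],[0,0,0]],[5,[0,0,-0.5],[0,0,0]],[5,[0,0,-0.6],[0,0,0]],[5,[0,0,-0.6],[0,0,0]],[5,[0,0,-0.6],[0,0,0]],[5,[0,0,-0.5],[0,0,0]],[5,[0,0,-0.3],[0,0,0]],[5,[0,0,0],[0,0,0]],[5,[0,0,0],[0,0,0]],[5,[0,0,0],[0,0,0]]]}}

```text
t: 18.95
tcp_pos: [0.6233, 0.1694, 0.2305]
ee_rot: [0.635, 0.773, -0.0, -0.0]
contact_force: [0.5, 0.1, -0.5]
grip_width: 0.149
grasp_force: 30.0
```

```bash
python3 - <<'E'
from h import *
st();b=grab_frame("scene");cv2.imwrite('pics/crop7.png',cv2.resize(b[90:270,110:350,::-1],(800,600),interpolation=2))
E
```

```text
{'t': 18.95, 'tcp_pos': [0.623, 0.169, 0.23], 'contact_force': [0.475, 0.085, -0.508], 'moment': [-0.055, -0.08, 0.037], 'grasp_force': 30.0, 'grip_width': 0.149, 'joint_pos': [-0.056, 0.526, -0.449, 1.758, 0.277, 0.922, -0.426]} yaw 101.17
```

View pics/crop7.png

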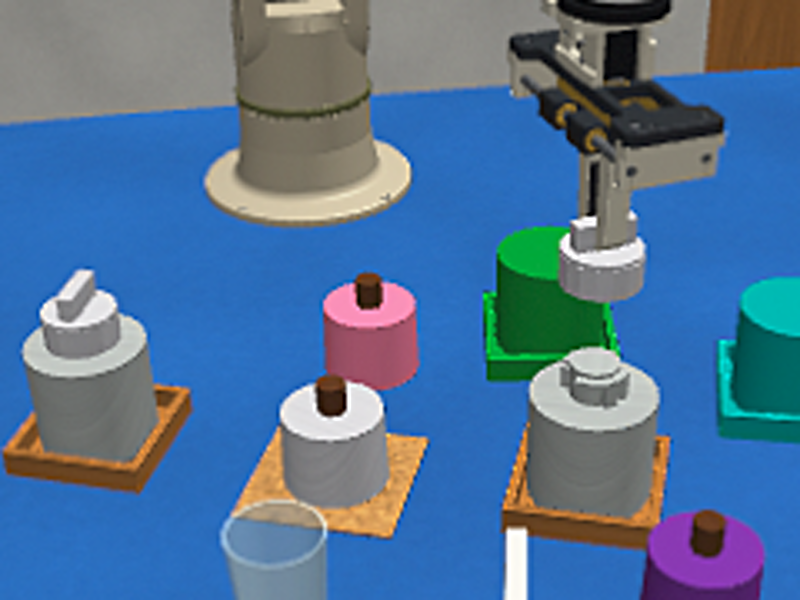

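The cap is held at crop (601,262), well above the bare neck at (594,375). The cover stands on the mat at (333,440) and the bystanders haven't moved, so I hand in.

```bash
python3 -c "from cell import ctrl;print(ctrl.finish_job())"
```

```text
the job is handed in; nothing more can be done
None
```

The job is handed in, verdict not shown: the dust cover stands upright on the cork mat, and the gripper holds the cap about 94 mm above where it was screwed on; it loosened clockwise seen from above.

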